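# Squeeze-test spring buffers and sort tired from good

## Task

One of these three spring buffers has gone soft. Take them one at a time: squeeze the two ends together between the fingers so that the plunger goes in about 3 mm (never to its stop, never above 25 N) and feel whether it is stiff or soft; keep it squeezed like that and set it down on the floor of the rectangular tray if it is stiff, of the round pan if it is soft, then let go. Leave the transformer, the side cutters and the yellow meter where they lie.

Things in the scene. Friction and masses are not known exactly. Their poses are not given: they have to be found in the camera images.
- buffer_a: spring buffer, 0.12 kg: steel barrel 32 mm across, 40 mm long, lying along its y on a 34 x 36 x 10 mm foot; at its +y end a plunger with rod, spring and flat head 24 mm across. 56 mm long (y -28 barrel end to +28 head, both flat), 33 wide, 40 high; its axis is 24 mm up. Origin: centre of the underside, midway along the 56 mm; z up. All look alike; only squeezing the ends together tells them apart
- buffer_b: spring buffer, 0.12 kg: steel barrel 32 mm across, 40 mm long, lying along its y on a 34 x 36 x 10 mm foot; at its +y end a plunger with rod, spring and flat head 24 mm across. 56 mm long (y -28 barrel end to +28 head, both flat), 33 wide, 40 high; its axis is 24 mm up. Origin: centre of the underside, midway along the 56 mm; z up. All look alike; only squeezing the ends together tells them apart
- buffer_c: spring buffer, 0.12 kg: steel barrel 32 mm across, 40 mm long, lying along its y on a 34 x 36 x 10 mm foot; at its +y end a plunger with rod, spring and flat head 24 mm across. 56 mm long (y -28 barrel end to +28 head, both flat), 33 wide, 40 high; its axis is 24 mm up. Origin: centre of the underside, midway along the 56 mm; z up. All look alike; only squeezing the ends together tells them apart
- plunger_a (a joint): travel of the plunger of buffer_a: 0 out, grows as the head is pushed towards the barrel, 0.010 m at the stop (spring solid). It springs back when let go. A good spring takes 5 N or more for each mm, a tired one about 1 N for each mm.
- plunger_b (a joint): travel of the plunger of buffer_b: 0 out, grows as the head is pushed towards the barrel, 0.010 m at the stop (spring solid). It springs back when let go. A good spring takes 5 N or more for each mm, a tired one about 1 N for each mm.
- plunger_c (a joint): travel of the plunger of buffer_c: 0 out, grows as the head is pushed towards the barrel, 0.010 m at the stop (spring solid). It springs back when let go. A good spring takes 5 N or more for each mm, a tired one about 1 N for each mm.
- tray: rectangular sheet-steel tray for the stiff buffers, 160 (x) x 200 (y) mm outside, inside 154 x 194 mm, walls 3 mm thick with a rounded rim 33 mm above the bench, inner floor 8 mm above the bench, fixed to the bench. Origin: centre of its underside
- pan: round sheet-steel pan for the soft buffers, 188 mm across the rim, flat inner floor about 170 mm across and 8 mm above the bench, rim 30 mm above the bench, fixed to the bench. Origin: centre of its underside
- transformer: small green mains transformer, 50 x 46 x 52 mm, bystander; origin at the centre of its underside
- side_cutters: black-handled side cutters lying flat, 104 mm long, 12 mm high, bystander; origin at the centre of its underside
- yellow_meter: yellow pocket meter lying flat, 111 x 64 x 28 mm, bystander; origin at the centre of its underside
Mind the look-alikes: they are no part of the job. What is shaped like the buffer_a but red is not meant.

How it is judged (in metres and radians):
On the way, in this order (a step that is already met when the one before it is completed fails the run):
1. a first buffer is set down, still squeezed, where it belongs: pan if its plunger yields over 2 mm under less than 9 N a finger, tray if it takes over 6 N a finger to push it in 1.2 to 5 mm (((((horizontal distance between buffer_a and pan below 0.085 m and z of buffer_a in the frame of pan below 0.027 m) and value of joint plunger_a above 0.002 m and contact force between the fingers and buffer_a between 2 and 18 N) or ((x of buffer_a in the frame of tray between -0.077 and 0.077 m and y of buffer_a in the frame of tray between -0.097 and 0.097 m and z of buffer_a in the frame of tray below 0.027 m) and value of joint plunger_a between 0.0012 and 0.005 m and contact force between the fingers and buffer_a above 12 N)) or (((horizontal distance between buffer_b and pan below 0.085 m and z of buffer_b in the frame of pan below 0.027 m) and value of joint plunger_b above 0.002 m and contact force between the fingers and buffer_b between 2 and 18 N) or ((x of buffer_b in the frame of tray between -0.077 and 0.077 m and y of buffer_b in the frame of tray between -0.097 and 0.097 m and z of buffer_b in the frame of tray below 0.027 m) and value of joint plunger_b between 0.0012 and 0.005 m and contact force between the fingers and buffer_b above 12 N)) or (((horizontal distance between buffer_c and pan below 0.085 m and z of buffer_c in the frame of pan below 0.027 m) and value of joint plunger_c above 0.002 m and contact force between the fingers and buffer_c between 2 and 18 N) or ((x of buffer_c in the frame of tray between -0.077 and 0.077 m and y of buffer_c in the frame of tray between -0.097 and 0.097 m and z of buffer_c in the frame of tray below 0.027 m) and value of joint plunger_c between 0.0012 and 0.005 m and contact force between the fingers and buffer_c above 12 N)))), for 0.1 s.
2. one buffer is in the tray or pan and a second is set down in the right place in the same way ((((((x of buffer_b in the frame of tray between -0.077 and 0.077 m and y of buffer_b in the frame of tray between -0.097 and 0.097 m and z of buffer_b in the frame of tray below 0.027 m) or (horizontal distance between buffer_b and pan below 0.085 m and z of buffer_b in the frame of pan below 0.027 m)) or ((x of buffer_c in the frame of tray between -0.077 and 0.077 m and y of buffer_c in the frame of tray between -0.097 and 0.097 m and z of buffer_c in the frame of tray below 0.027 m) or (horizontal distance between buffer_c and pan below 0.085 m and z of buffer_c in the frame of pan below 0.027 m))) and (((horizontal distance between buffer_a and pan below 0.085 m and z of buffer_a in the frame of pan below 0.027 m) and value of joint plunger_a above 0.002 m and contact force between the fingers and buffer_a between 2 and 18 N) or ((x of buffer_a in the frame of tray between -0.077 and 0.077 m and y of buffer_a in the frame of tray between -0.097 and 0.097 m and z of buffer_a in the frame of tray below 0.027 m) and value of joint plunger_a between 0.0012 and 0.005 m and contact force between the fingers and buffer_a above 12 N))) or ((((x of buffer_a in the frame of tray between -0.077 and 0.077 m and y of buffer_a in the frame of tray between -0.097 and 0.097 m and z of buffer_a in the frame of tray below 0.027 m) or (horizontal distance between buffer_a and pan below 0.085 m and z of buffer_a in the frame of pan below 0.027 m)) or ((x of buffer_c in the frame of tray between -0.077 and 0.077 m and y of buffer_c in the frame of tray between -0.097 and 0.097 m and z of buffer_c in the frame of tray below 0.027 m) or (horizontal distance between buffer_c and pan below 0.085 m and z of buffer_c in the frame of pan below 0.027 m))) and (((horizontal distance between buffer_b and pan below 0.085 m and z of buffer_b in the frame of pan below 0.027 m) and value of joint plunger_b above 0.002 m and contact force between the fingers and buffer_b between 2 and 18 N) or ((x of buffer_b in the frame of tray between -0.077 and 0.077 m and y of buffer_b in the frame of tray between -0.097 and 0.097 m and z of buffer_b in the frame of tray below 0.027 m) and value of joint plunger_b between 0.0012 and 0.005 m and contact force between the fingers and buffer_b above 12 N))) or ((((x of buffer_a in the frame of tray between -0.077 and 0.077 m and y of buffer_a in the frame of tray between -0.097 and 0.097 m and z of buffer_a in the frame of tray below 0.027 m) or (horizontal distance between buffer_a and pan below 0.085 m and z of buffer_a in the frame of pan below 0.027 m)) or ((x of buffer_b in the frame of tray between -0.077 and 0.077 m and y of buffer_b in the frame of tray between -0.097 and 0.097 m and z of buffer_b in the frame of tray below 0.027 m) or (horizontal distance between buffer_b and pan below 0.085 m and z of buffer_b in the frame of pan below 0.027 m))) and (((horizontal distance between buffer_c and pan below 0.085 m and z of buffer_c in the frame of pan below 0.027 m) and value of joint plunger_c above 0.002 m and contact force between the fingers and buffer_c between 2 and 18 N) or ((x of buffer_c in the frame of tray between -0.077 and 0.077 m and y of buffer_c in the frame of tray between -0.097 and 0.097 m and z of buffer_c in the frame of tray below 0.027 m) and value of joint plunger_c between 0.0012 and 0.005 m and contact force between the fingers and buffer_c above 12 N))))), for 0.1 s.
3. two buffers are in the tray or pan and the last is set down in the right place in the same way (((((x of buffer_b in the frame of tray between -0.077 and 0.077 m and y of buffer_b in the frame of tray between -0.097 and 0.097 m and z of buffer_b in the frame of tray below 0.027 m) or (horizontal distance between buffer_b and pan below 0.085 m and z of buffer_b in the frame of pan below 0.027 m)) and ((x of buffer_c in the frame of tray between -0.077 and 0.077 m and y of buffer_c in the frame of tray between -0.097 and 0.097 m and z of buffer_c in the frame of tray below 0.027 m) or (horizontal distance between buffer_c and pan below 0.085 m and z of buffer_c in the frame of pan below 0.027 m)) and (((horizontal distance between buffer_a and pan below 0.085 m and z of buffer_a in the frame of pan below 0.027 m) and value of joint plunger_a above 0.002 m and contact force between the fingers and buffer_a between 2 and 18 N) or ((x of buffer_a in the frame of tray between -0.077 and 0.077 m and y of buffer_a in the frame of tray between -0.097 and 0.097 m and z of buffer_a in the frame of tray below 0.027 m) and value of joint plunger_a between 0.0012 and 0.005 m and contact force between the fingers and buffer_a above 12 N))) or (((x of buffer_a in the frame of tray between -0.077 and 0.077 m and y of buffer_a in the frame of tray between -0.097 and 0.097 m and z of buffer_a in the frame of tray below 0.027 m) or (horizontal distance between buffer_a and pan below 0.085 m and z of buffer_a in the frame of pan below 0.027 m)) and ((x of buffer_c in the frame of tray between -0.077 and 0.077 m and y of buffer_c in the frame of tray between -0.097 and 0.097 m and z of buffer_c in the frame of tray below 0.027 m) or (horizontal distance between buffer_c and pan below 0.085 m and z of buffer_c in the frame of pan below 0.027 m)) and (((horizontal distance between buffer_b and pan below 0.085 m and z of buffer_b in the frame of pan below 0.027 m) and value of joint plunger_b above 0.002 m and contact force between the fingers and buffer_b between 2 and 18 N) or ((x of buffer_b in the frame of tray between -0.077 and 0.077 m and y of buffer_b in the frame of tray between -0.097 and 0.097 m and z of buffer_b in the frame of tray below 0.027 m) and value of joint plunger_b between 0.0012 and 0.005 m and contact force between the fingers and buffer_b above 12 N))) or (((x of buffer_a in the frame of tray between -0.077 and 0.077 m and y of buffer_a in the frame of tray between -0.097 and 0.097 m and z of buffer_a in the frame of tray below 0.027 m) or (horizontal distance between buffer_a and pan below 0.085 m and z of buffer_a in the frame of pan below 0.027 m)) and ((x of buffer_b in the frame of tray between -0.077 and 0.077 m and y of buffer_b in the frame of tray between -0.097 and 0.097 m and z of buffer_b in the frame of tray below 0.027 m) or (horizontal distance between buffer_b and pan below 0.085 m and z of buffer_b in the frame of pan below 0.027 m)) and (((horizontal distance between buffer_c and pan below 0.085 m and z of buffer_c in the frame of pan below 0.027 m) and value of joint plunger_c above 0.002 m and contact force between the fingers and buffer_c between 2 and 18 N) or ((x of buffer_c in the frame of tray between -0.077 and 0.077 m and y of buffer_c in the frame of tray between -0.097 and 0.097 m and z of buffer_c in the frame of tray below 0.027 m) and value of joint plunger_c between 0.0012 and 0.005 m and contact force between the fingers and buffer_c above 12 N))))), for 0.1 s.
At the end, for the whole second after the job is handed in: The two stiff buffers lie in the rectangular tray and the soft one in the round pan (origin within the walls and less than 27 mm above the underside of the tray or pan), let go, at rest (under 0.02 m/s), plungers sprung out (under 1.2 mm) ((((horizontal distance between buffer_a and pan below 0.085 m and z of buffer_a in the frame of pan below 0.027 m) and (x of buffer_b in the frame of tray between -0.077 and 0.077 m and y of buffer_b in the frame of tray between -0.097 and 0.097 m and z of buffer_b in the frame of tray below 0.027 m) and (x of buffer_c in the frame of tray between -0.077 and 0.077 m and y of buffer_c in the frame of tray between -0.097 and 0.097 m and z of buffer_c in the frame of tray below 0.027 m)) or ((horizontal distance between buffer_b and pan below 0.085 m and z of buffer_b in the frame of pan below 0.027 m) and (x of buffer_a in the frame of tray between -0.077 and 0.077 m and y of buffer_a in the frame of tray between -0.097 and 0.097 m and z of buffer_a in the frame of tray below 0.027 m) and (x of buffer_c in the frame of tray between -0.077 and 0.077 m and y of buffer_c in the frame of tray between -0.097 and 0.097 m and z of buffer_c in the frame of tray below 0.027 m)) or ((horizontal distance between buffer_c and pan below 0.085 m and z of buffer_c in the frame of pan below 0.027 m) and (x of buffer_a in the frame of tray between -0.077 and 0.077 m and y of buffer_a in the frame of tray between -0.097 and 0.097 m and z of buffer_a in the frame of tray below 0.027 m) and (x of buffer_b in the frame of tray between -0.077 and 0.077 m and y of buffer_b in the frame of tray between -0.097 and 0.097 m and z of buffer_b in the frame of tray below 0.027 m))) and value of joint each of plunger_a, plunger_b, plunger_c below 0.0012 m and linear speed of each of buffer_a, buffer_b, buffer_c below 0.02 m/s); the robot touches nothing.
It fails at once if a plunger is pushed to its stop (over 9.5 mm of its 10 mm) (value of joint any of plunger_a, plunger_b, plunger_c above 0.0095 m).
It fails at once if a buffer is squeezed with more than 25 N on each finger (50 N summed over both) (contact force between the fingers and buffer_a above 50 N or contact force between the fingers and buffer_b above 50 N or contact force between the fingers and buffer_c above 50 N).
It fails at once if the transformer, the side cutters or the yellow meter is shifted by more than 30 mm (distance of any of transformer, side_cutters, yellow_meter from where it was at the start of the episode above 0.03 m).
It also fails if it takes over 64 s, if anything falls off the work surface, if the arm or the gripper's body presses on something with over 40 N, if the wrist force passes 120 N, or if a joint passes its speed limit or range.

## Robot

A 6-joint arm with a two-finger parallel gripper is mounted at the origin on a cart in front of the work surface, level with it; the furniture and walls round the work are solid. World frame = base frame: x ahead of the robot, y to its left, z up, the work surface at z = 0. Lengths are in m, angles in degrees, forces in N, time in s.
With the tool pointing down it reaches from about 0.275 to 0.75 m from the base axis. Payload 10.2 kg.
Tool frame: the origin (TCP) lies on the centre line of the jaws, within the pads' length; the fingertips stand 11 mm ahead of it and the grasp point (between the pads) lies 8 mm behind it (arm.tip_extent is the distance from the TCP to the fingertips, in m); z points along the fingers, y is the line along which they close (so a half turn about z gives the same grasp; the last joint's range is limited). The gripper opens to 88 mm and grips with 3 to 60 N. Pads are 18 mm wide; open, the fingers measure 123 mm over their backs; the gripper's body (75 mm by 187 mm) begins 45 mm behind the grasp point.
Start: joints at [57.273, 17.928, 85.812, -0, 76.261, -12.8], TCP at [0.179, 0.494, 0.214] pointing down, gripper open.
Joint ranges: [-168.41, 168.41], [-55.51, 124.54], [10.69, 146.95], [-70.63, 250.63], [1, 178], [-165.06, 165.06]. Speed limits (degrees/s): [136.94, 136.94, 172.46, 180, 180, 180].

## Interface

Orientations are given as [roll, pitch, yaw] about the fixed x, y, z axes, in that order (R = Rz(yaw) Ry(pitch) Rx(roll)).
In Python, from plant import arm, optics gives the robot as it stands.
- The arm moves only by the tool move_arm, never from a script. Its arguments are lists of equal length, an entry for each row: "travel": the shift along the tool's x, y, z in a scale on which 1.0 is 0.75 m, a list of three; "rotation": the turn, a rotation vector about the tool's x, y, z in shares of 90 degrees (1.0 is 90 degrees), a list of three. A call has 1 to 8 rows; each row is the pose to reach, as a shift and turn from the pose commanded when the call began, along the tool's axes at that moment; what a row does not reach only later rows make up. A row lasts 1/10 s, in which the tool goes at most 50 mm and 8.59 degrees, less where a joint would pass 70% of its speed; a pose out of reach is approached as far as the arm can. A call with a gripper value outside its range is refused whole. "claw" is the finger opening in m, from 0 to 0.0881, set as the call begins (left out, the last holds). The fingers move at their own pace and stop on an object; the grip force is fixed at half the most. Time passes only in rows, so rows that repeat a pose let the fingers close. It gives the time, the measured TCP pose, the force, the opening and the grip force at its end, in the units of the state.
- arm.get_obs(): the state, without advancing time (a new reading comes with each control period).
- optics.read_camera(name): name is "side" or "top" or "wrist"; returns the picture (480x640x3 uint8, red, green, blue); there is no depth.
- optics.camera_params(name): a dict with "mtx" (3x3 intrinsics, pixels), "R" (3x3) and "t" (3): a world point X has camera coordinates R X + t; the wrist camera has in their place "T_tool_cam" (4x4, takes a point from camera to tool coordinates, whose origin is the TCP and whose axes are the flange's). Camera axes: x right, y down, z forward; pixel columns grow to the right and rows downward; lengths in m; the calibration is good to about 2 mm. A picture is of the moment at which its call begins: read the wrist's pose just before it. camera_params takes no time and is no camera call.
- arm.close_job(): hands the job in; it is judged then, once.
The state is a dict: "clock": time; "joint_pos": joint angles; "dq": joint speeds; "joint_efforts": joint torques, N m; "eef_pos": TCP position; "tool_rot": TCP orientation; "contact_force": force on the tool from outside, world axes, zero at the start; "wrist_torque": the same for the moment, N m; "opening": finger opening in m; "grip_force": force on a finger pad.
Only numpy, scipy, OpenCV 4.12 (cv2) and the standard library are available. Lean on these libraries where they do the work, as an engineer would, in place of code of your own. Each camera call takes 0.05 s, during which the arm holds its last target. There are 200 camera calls.

## Working session

There is one attempt and no reset: what is moved stays moved. The work goes in short steps, Python scripts to look and compute and a tool call to move; the robot and the scene stay as the last step left them, time stands still between calls to the robot, and variables do not carry over. Pictures are saved under pics/ and viewed, at most 10 in all, crops included, and the job is handed in when it is done.

Besides the shell and the picture viewer there is one more tool, called after ">>>" as name(argument=value, ...) on one line, values as JSON. move_arm: Moves the arm, as the interface text tells. Its arguments: {"type":"object","properties":{"travel":{"type":"array","items":{"type":"array","items":{"type":"number"}}},"rotation":{"type":"array","items":{"type":"array","items":{"type":"number"}}},"claw":{"type":"number"}},"required":["travel","rotation"]}

```bash
ls; mkdir -p pics; python3 - <<'E'
from plant import arm, optics
import cv2,numpy as np
o=arm.get_obs();print(o)
for n in("top","side"):
    im=optics.read_camera(n);cv2.imwrite(f"pics/{n}0.png",im[:,:,::-1])
for n in("top","side","wrist"):print(n,optics.camera_params(n))
print(arm.tip_extent)
E
```

```text
pics
{'clock': 0.0, 'joint_pos': array([ 5.72734333e+01,  1.79584040e+01,  8.58537031e+01, -7.88158728e-04,
        7.62609605e+01, -1.28012595e+01]), 'dq': array([-0.03811425,  0.05071693,  0.05684204, -0.00153064,  0.01177333,
        0.02198619]), 'joint_efforts': array([ 1.00423460e-04, -4.02217448e+01, -2.52262866e+01,  6.93711243e-02,
        3.54186154e-02, -8.27956524e-05]), 'eef_pos': array([0.17878991, 0.49332256, 0.21347239]), 'tool_rot': array([-1.79928579e+02, -1.54432567e-02,  1.60074871e+02]), 'contact_force': array([ 0.2430252 , -0.22448094,  0.72554645]), 'wrist_torque': array([ 0.01809383, -0.03198547,  0.0149443 ]), 'grip_force': 0.0, 'opening': 0.08789206561285468}
top {'mtx': array([[460.76596608,   0.        , 325.05657667],
       [  0.        , 460.76596608, 245.04738715],
       [  0.        ,   0.        ,   1.        ]]), 'R': array([[-0.02028635, -0.99979335, -0.00130952],
       [-0.9917842 ,  0.02028927, -0.12630298],
       [ 0.12630345, -0.00126347, -0.99199085]]), 't': array([0.10106945, 0.50180262, 1.10764718])}
side {'mtx': array([[544.95051005,   0
[... 161 characters left out ...]
78455 ,  0.02322631],
       [-0.02443294,  0.39657125, -0.91767874],
       [-0.00201124, -0.91797042, -0.39664375]]), 't': array([0.52272851, 0.02161099, 1.43956677])}
wrist {'mtx': array([[340.55817746,   0.        , 324.47230852],
       [  0.        , 340.55817746, 237.89317074],
       [  0.        ,   0.        ,   1.        ]]), 'T_tool_cam': array([[-3.23786295e-04, -9.65536280e-01, -2.60268297e-01,
         6.77764822e-02],
       [ 9.99999899e-01, -2.31083688e-04, -3.86780020e-04,
        -3.28332289e-04],
       [ 3.13306384e-04, -2.60268396e-01,  9.65536257e-01,
        -1.71240642e-01],
       [ 0.00000000e+00,  0.00000000e+00,  0.00000000e+00,
         1.00000000e+00]])}
0.011
```

View pics/top0.png

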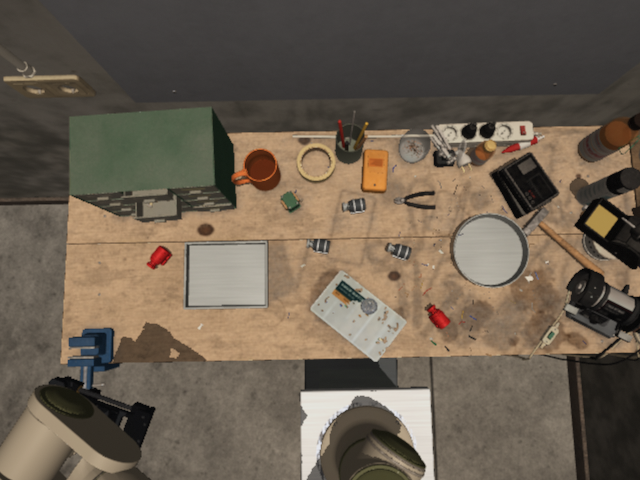

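View pics/side0.png

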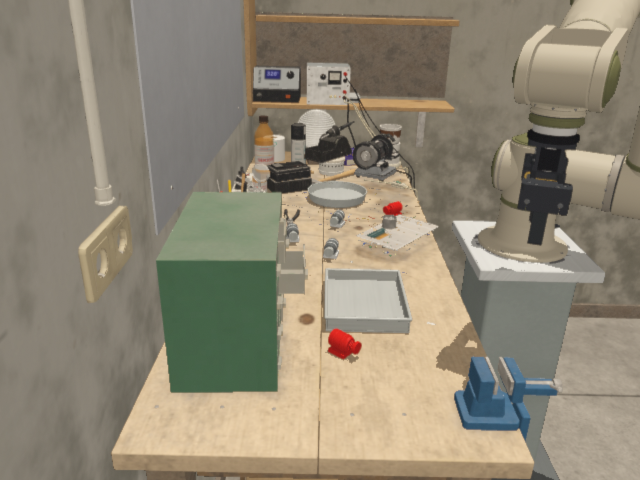

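The top view shows the three buffers at about (354,206), (319,246) and (399,251). The tray is at (226,274) and the pan at (490,250). The red decoys are at (158,257) and (437,316). The transformer is at (290,201), the cutters at (415,200) and the meter at (375,170). In the side view two buffers show near (292,232) and (335,245).

```bash
cat > h.py <<'E'
import numpy as np, cv2
from scipy.spatial.transform import Rotation as Ro
from plant import arm, optics
def cam(name,obs=None):
    p=optics.camera_params(name)
    if name!="wrist": return p["mtx"],p["R"].T,-p["R"].T@p["t"]
    o=obs or arm.get_obs(); Rt=Ro.from_euler("xyz",o["tool_rot"],degrees=True).as_matrix()
    T=p["T_tool_cam"]; return p["mtx"],Rt@T[:3,:3],Rt@T[:3,3]+np.array(o["eef_pos"])
def rays(c,uv):
    K,R,C=c; uv=np.atleast_2d(np.asarray(uv,float))
    d=np.c_[uv,np.ones(len(uv))]@np.linalg.inv(K).T@R.T
    return C,d
def onplane(c,uv,z):
    C,d=rays(c,uv); return C+d*((z-C[2])/d[:,2])[:,None]
def proj(c,X):
    K,R,C=c; q=(np.atleast_2d(X)-C)@R@K.T; return q[:,:2]/q[:,2:]
def tri(c1,u1,c2,u2):
    C1,d1=rays(c1,u1);C2,d2=rays(c2,u2);d1=d1[0];d2=d2[0]
    s=np.linalg.lstsq(np.c_[d1,-d2],C2-C1,rcond=None)[0]
    a=C1+s[0]*d1;b=C2+s[1]*d2; return (a+b)/2,np.linalg.norm(a-b)
def totool(dw):  # world shift -> tool axes
    R=Ro.from_euler("xyz",arm.get_obs()["tool_rot"],degrees=True).as_matrix(); return R.T@dw
E
python3 - <<'E'
from h import *
c=cam("top")
np.set_printoptions(precision=4,suppress=True)
print(onplane(c,[(354,206),(319,246),(399,251)],.03))
print("tray",onplane(c,[(187,243),(268,241),(267,307),(187,308)],.033))
print("pan",onplane(c,[(453,250),(527,250),(490,215),(490,286)],.03))
print("tr,cut,met",onplane(c,[(290,201),(415,200),(375,170)],.03))
im=cv2.imread("pics/top0.png")[180:290,170:540]
cv2.imwrite("pics/crop.png",cv2.resize(im,None,fx=2.1,fy=2.1,interpolation=cv2.INTER_CUBIC))
E
```

```text
[[ 0.6011  0.0164  0.03  ]
 [ 0.5019  0.1059  0.03  ]
 [ 0.4854 -0.0917  0.03  ]]
tray [[0.5157 0.4321 0.033 ]
 [0.5166 0.2317 0.033 ]
 [0.3548 0.2349 0.033 ]
 [0.3563 0.4293 0.033 ]]
pan [[ 0.4852 -0.2253  0.03  ]
 [ 0.4814 -0.4081  0.03  ]
 [ 0.5712 -0.3225  0.03  ]
 [ 0.3947 -0.3109  0.03  ]]
tr,cut,met [[ 0.6171  0.1765  0.03  ]
 [ 0.6132 -0.137   0.03  ]
 [ 0.6927 -0.0394  0.03  ]]
```

The rows are not in the units I measure in: shifts go in shares of 0.75 m and turns go in shares of 90 degrees. I convert before sending: -0.32 m is -0.4267, -0.21 m is -0.28, -20 degrees is -0.2222.

>>> move_arm(travel=[[-0.0533,-0.04,-0.008],[-0.1067,-0.08,-0.0147],[-0.16,-0.12,-0.0227],[-0.2133,-0.16,-0.0307],[-0.2667,-0.2,-0.0387],[-0.32,-0.24,-0.0453],[-0.3733,-0.28,-0.0533],[-0.4267,-0.32,-0.0613]], rotation=[[0,0,-0.0278],[0,0,-0.0556],[0,0,-0.0833],[0,0,-0.1111],[0,0,-0.1389],[0,0,-0.1667],[0,0,-0.1944],[0,0,-0.2222]])

```text
clock: 0.9
eef_pos: [0.3971, 0.1591, 0.2599]
tool_rot: [180.0, -0.0, -179.8]
contact_force: [-0.2, 0.6, -0.5]
opening: 0.088
grip_force: 0.0
```

```bash
cat > snap.py <<'E'
import sys,pickle
from h import *
n=sys.argv[1]; o=arm.get_obs(); im=optics.read_camera("wrist")[:,:,::-1]
cv2.imwrite(f"pics/{n}.png",im); pickle.dump(o,open(f"pics/{n}.pkl","wb")); print(o["clock"],o["eef_pos"],o["tool_rot"],np.abs(o["dq"]).max())
E
python3 snap.py w1
```

```text
0.9 [0.39710875 0.15912893 0.25990259] [ 1.79999315e+02 -2.97342793e-03 -1.79829254e+02] 87.82493192989895
```

In the tool's units: -0.16 m is -0.2133, -0.12 m is -0.16.

>>> move_arm(travel=[[-0.0333,-0.0533,0],[-0.0667,-0.1067,0],[-0.1,-0.16,0],[-0.1333,-0.2133,0],[-0.1333,-0.2133,0],[-0.1333,-0.2133,0]], rotation=[[0,0,0],[0,0,0],[0,0,0],[0,0,0],[0,0,0],[0,0,0]])

```text
clock: 1.55
eef_pos: [0.4967, 0.0008, 0.2591]
tool_rot: [180.0, -0.1, 180.0]
contact_force: [0.3, 1.4, -0.1]
opening: 0.0884
grip_force: 0.0
```

```bash
python3 snap.py w2
```

```text
1.55 [0.49666686 0.00080708 0.2590772 ] [ 1.79970913e+02 -7.83944819e-02  1.79983777e+02] 2.1379874205404796
```

View pics/w2.png

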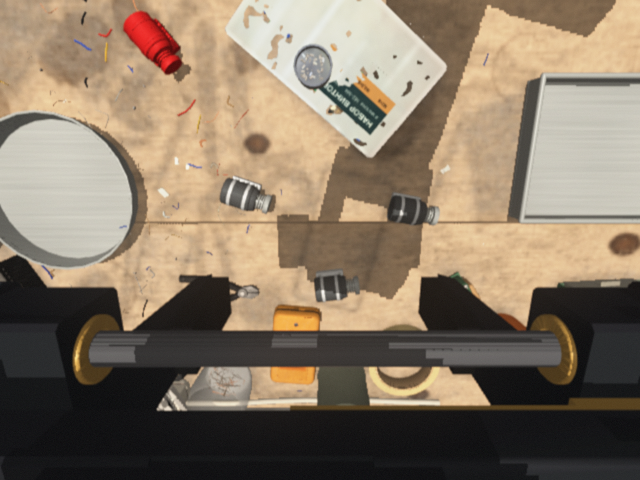

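View pics/w1.png

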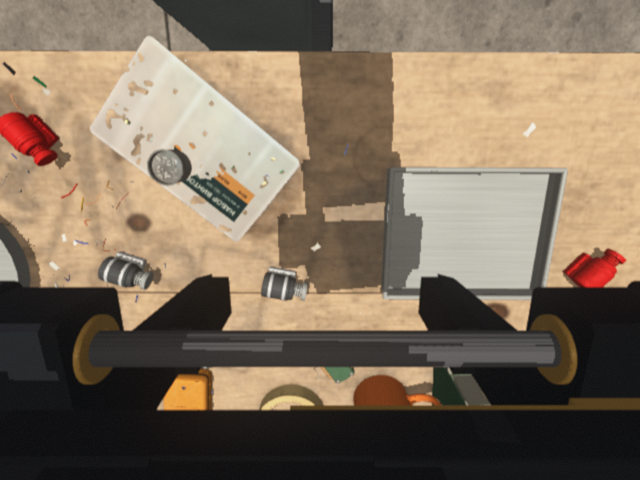

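w2 (image right = +y, down = +x) shows the buffers at about (246,195), (412,210) and (336,287), all with heads to the right. The pan centre is near (65,190) and the tray is on the right. w1 shows two buffers at (125,271) and (284,284), and the whole tray from (386,170) to (565,297).

```bash
cat > crops.py <<'E'
import sys
from h import *
n=sys.argv[1]; im=cv2.imread(f"pics/{n}.png"); out=[]
for u,v in eval(sys.argv[2]):
    c=im[v-35:v+35,u-45:u+45]; out.append(cv2.resize(c,None,fx=2.9,fy=2.9,interpolation=cv2.INTER_CUBIC))
    h=cv2.cvtColor(c,cv2.COLOR_BGR2HSV); m=(h[:,:,1]<75).astype(np.uint8)*255
    k,l,s,ce=cv2.connectedComponentsWithStats(m); i=1+np.argmax(s[1:,4])
    print(u,v,s[i],ce[i]+[u-45,v-35],cv2.minAreaRect(np.argwhere(l==i)[:,::-1].astype(np.float32)))
    out[-1]=np.vstack([out[-1],cv2.cvtColor(cv2.resize((l==i).astype(np.uint8)*255,None,fx=2.9,fy=2.9,interpolation=0),8)])
cv2.imwrite(f"pics/{n}_c.png",np.hstack(out))
E
python3 crops.py w2 "[(246,195),(412,210),(336,287)]"
```

```text
246 195 [  19   15   52   39 1326] [244.20135747 194.4638009 ] ((44.650001525878906, 35.05000305175781), (51.861351013183594, 31.306547164916992), 18.434947967529297)
412 210 [  20   17   53   34 1271] [411.07710464 209.93705744] ((46.903846740722656, 35.48076629638672), (51.774658203125, 30.005769729614258), 11.309932708740234)
336 287 [  23   16   46   35 1158] [333.90328152 284.84196891] ((45.27692413330078, 32.21538543701172), (32.49709701538086, 45.148643493652344), 82.87498474121094)
```

View pics/w2_c.png

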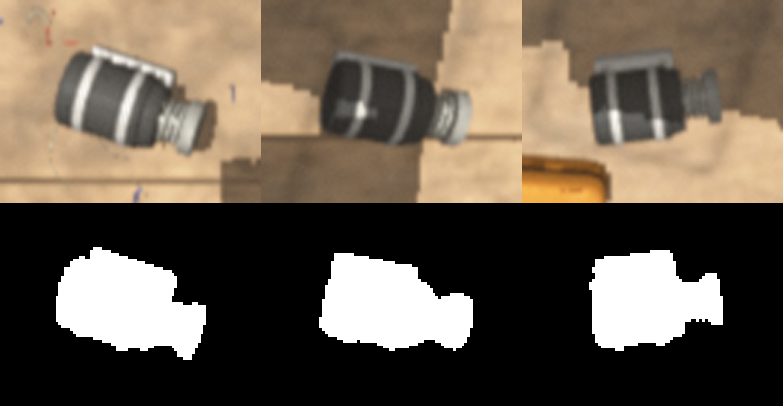

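The crops show clean masks for all three buffers. In each, the foot edge shows on the near (upper) side and the plunger head is to the right.

```bash
cat > meas.py <<'E'
import pickle
from h import *
np.set_printoptions(precision=4,suppress=True)
def mask(n,u,v):
    im=cv2.imread(f"pics/{n}.png"); c=im[v-35:v+35,u-45:u+45]
    m=(cv2.cvtColor(c,cv2.COLOR_BGR2HSV)[:,:,1]<75).astype(np.uint8)
    k,l,s,ce=cv2.connectedComponentsWithStats(m); i=1+np.argmax(s[1:,4])
    return np.argwhere(l==i)[:,::-1]+[u-45,v-35], ce[i]+[u-45,v-35]
def edge(c,p,z,far,lo,hi):
    us=np.arange(p[:,0].min(),p[:,0].max()+1); a,b=us[0]+lo*len(us),us[0]+hi*len(us)
    q=[(u,(p[p[:,0]==u,1].max()+.5 if far else p[p[:,0]==u,1].min()-.5)) for u in us if a<u<b]
    X=onplane(c,q,z); f=cv2.fitLine(X[:,:2].astype(np.float32),cv2.DIST_HUBER,0,.01,.01).ravel()
    return np.degrees(np.arctan2(-f[0],f[1])) if f[1]>0 else np.degrees(np.arctan2(f[0],-f[1]))
def buf(n,u,v):
    c=cam("wrist",pickle.load(open(f"pics/{n}.pkl","rb"))); p,ce=mask(n,u,v)
    y1,y2=edge(c,p,.024,True,.12,.6),edge(c,p,.010,False,.25,.65)
    y=np.radians((y1+y2)/2); ax=np.array([-np.sin(y),np.cos(y)]); lat=np.array([np.cos(y),np.sin(y)])
    X=onplane(c,p,.024)[:,:2]; a=X@ax; l=X@lat
    lo,hi=np.percentile(a,.7),np.percentile(a,99.3); h=l[(a>hi-.008)]; hl=(h.min()+h.max())/2
    o=ax*(lo+hi)/2+lat*hl
    print(n,(u,v),"yaw edges",round(y1,1),round(y2,1),"len",(hi-lo).round(4),"headw",(h.max()-h.min()).round(4),"barrel+foot lat",(l.min()-hl).round(4),(l.max()-hl).round(4),"centre",o)
    return c,ce,o
E
python3 - <<'E'
from meas import *
A=buf("w2",246,195);B=buf("w2",412,210);C=buf("w2",336,287)
A1=buf("w1",125,271);B1=buf("w1",284,284)
print("A",tri(A[0],A[1],A1[0],A1[1]),"B",tri(B[0],B[1],B1[0],B1[1]))
t=cam("top"); print("C",tri(C[0],C[1],t,(354,206)))
# tray & pan: w1 / w2 vs top
c1=A1[0];c2=A[0]
for uv,ut in[((386,170),(267,307)),((565,170),(187,308)),((386,297),(268,241))]:print("tray",tri(c1,uv,t,ut))
im=cv2.imread("pics/top0.png"); 
print("pan right rim",tri(c2,(136,190),t,(453,250)))
print("floor tray", onplane(c1,[(391,173),(558,173),(548,290),(391,290)],.008))
E
```

```text
w2 (246, 195) yaw edges -14.5 -18.6 len 0.059 headw 0.0237 barrel+foot lat -0.0226 0.0162 centre [ 0.4879 -0.094 ]
w2 (412, 210) yaw edges -6.9 -12.1 len 0.0618 headw 0.0234 barrel+foot lat -0.0206 0.0161 centre [0.5057 0.1087]
w2 (336, 287) yaw edges 7.3 7.0 len 0.0563 headw 0.0241 barrel+foot lat -0.0258 0.0191 centre [0.6032 0.0165]
w1 (125, 271) yaw edges -14.0 -10.4 len 0.0663 headw 0.0251 barrel+foot lat -0.0313 0.0166 centre [ 0.4887 -0.0947]
w1 (284, 284) yaw edges -7.2 -11.6 len 0.0572 headw 0.0259 barrel+foot lat -0.027 0.0173 centre [0.5059 0.1075]
A (array([ 0.4844, -0.096 ,  0.0204]), np.float64(0.0006345783537503324)) B (array([0.5027, 0.1056, 0.0223]), np.float64(0.0015373421604483923))
C (array([0.6057, 0.0142, 0.0104]), np.float64(0.0018676484541321336))
tray (array([0.356 , 0.2365, 0.0057]), np.float64(0.004635229224842884))
tray (array([0.3552, 0.4252, 0.0474]), np.float64(0.0023149026604448713))
tray (array([0.5165, 0.2353, 0.0291]), np.float64(0.0062295077618291835))
pan right rim (array([ 0.4839, -0.2307,  0.0108]), np.float64(0.006841104548462909))
floor tray [[0.3608 0.2405 0.008 ]
 [0.3603 0.4449 0.008 ]
 [0.515  0.4595 0.008 ]
 [0.5155 0.2487 0.008 ]]
```

In the tool's units: 0.242 m is 0.3227, -0.095 m is -0.1267, 15 degrees is 0.1667.

>>> move_arm(travel=[[0.004,-0.0467,0.0333],[0.008,-0.0933,0.0667],[0.012,-0.1267,0.1133],[0.012,-0.1267,0.1667],[0.012,-0.1267,0.22],[0.012,-0.1267,0.2733],[0.012,-0.1267,0.3093],[0.012,-0.1267,0.3227]], rotation=[[0,0,0.0556],[0,0,0.1111],[0,0,0.1667],[0,0,0.1667],[0,0,0.1667],[0,0,0.1667],[0,0,0.1667],[0,0,0.1667]])

```text
clock: 2.4
eef_pos: [0.4865, -0.092, 0.0159]
tool_rot: [180.0, -0.2, 165.2]
contact_force: [0.3, 0.2, 0.4]
opening: 0.0879
grip_force: 0.0
```

>>> move_arm(travel=[[0,0,0],[0,0,0],[0,0,0],[0,0,0]], rotation=[[0,0,0],[0,0,0],[0,0,0],[0,0,0]], claw=0.058)

```text
clock: 2.8
eef_pos: [0.4885, -0.094, 0.0188]
tool_rot: [-180.0, 0.1, 165.1]
contact_force: [0.7, 0.2, 0.2]
opening: 0.0589
grip_force: 0.0
```

>>> move_arm(travel=[[0,0,0],[0,0,0],[0,0,0],[0,0,0]], rotation=[[0,0,0],[0,0,0],[0,0,0],[0,0,0]], claw=0.055)

```text
clock: 3.2
eef_pos: [0.4879, -0.0938, 0.0177]
tool_rot: [180.0, 0.0, 165.1]
contact_force: [-1.0, 0.2, -0.3]
opening: 0.055
grip_force: 0.0
```

>>> move_arm(travel=[[0,0,0],[0,0,0],[0,0,0]], rotation=[[0,0,0],[0,0,0],[0,0,0]], claw=0.054)

```text
clock: 3.5
eef_pos: [0.4878, -0.0938, 0.0177]
tool_rot: [180.0, -0.0, 165.1]
contact_force: [0.2, -0.6, 0.2]
opening: 0.0539
grip_force: 0.0
```

>>> move_arm(travel=[[0,0,0],[0,0,0],[0,0,0]], rotation=[[0,0,0],[0,0,0],[0,0,0]], claw=0.053)

```text
clock: 3.8
eef_pos: [0.4879, -0.0938, 0.0177]
tool_rot: [-180.0, -0.0, 165.1]
contact_force: [-0.2, -0.1, -0.0]
opening: 0.0533
grip_force: 0.0
```

```bash
python3 -c "
from h import *
for i in range(2):
  o=arm.get_obs();print(o['grip_force'],o['opening'],o['eef_pos'],o['contact_force'])
"; python3 snap.py g1; python3 -c "
import cv2;im=cv2.imread('pics/g1.png')[200:440,160:480];cv2.imwrite('pics/g1c.png',cv2.resize(im,None,fx=2,fy=2))"
```

```text
0.0 0.05325745486942393 [ 0.48786047 -0.09379578  0.01770453] [-0.1699773  -0.14520906 -0.01674796]
0.0 0.05325745486942393 [ 0.48786047 -0.09379578  0.01770453] [-0.1699773  -0.14520906 -0.01674796]
3.8 [ 0.48786047 -0.09379578  0.01770453] [-1.79999996e+02 -2.39169522e-03  1.65071984e+02] 0.06248058777470204
```

View pics/g1c.png

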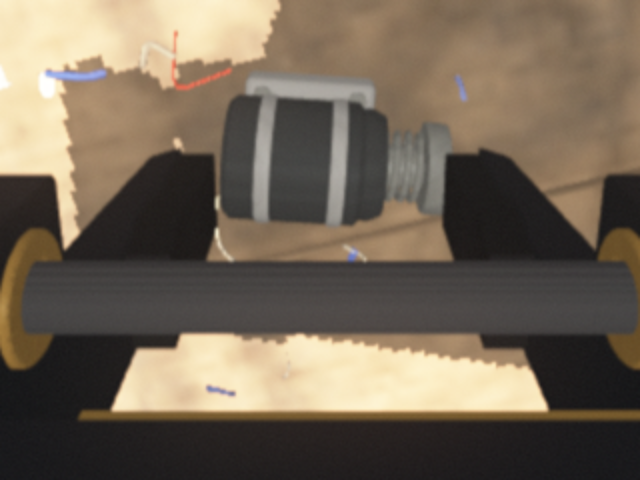

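```bash
python3 - <<'E'
from meas import *
o=pickle.load(open("pics/g1.pkl","rb"));c=cam("wrist",o)
Rt=Ro.from_euler("xyz",o["tool_rot"],degrees=True).as_matrix();p=np.array(o["eef_pos"])
for n,q in dict(tcp=[0,0,0],grasp=[0,0,-.008],tip=[0,0,.011],tipR_near=[.009,.0265,.011],tipR_far=[-.009,.0265,.011],gR_near=[.009,.0265,-.008],gL=[0,-.0265,-.008],gR=[0,.0265,-.008]).items():
    uv=proj(c,p+Rt@np.array(q))[0]; print(n,uv,(uv-[160,200])*2)
# buffer axis in world
for uv in [(152,0)]:pass
X=onplane(c,np.array([[222,160],[450,168],[222,95],[222,220],[440,123],[440,212]])/2+[160,200],.024)
print((X-p)@Rt)
E
```

```text
tcp [325.0587 276.7916] [330.1175 153.5831]
grasp [325.0815 282.5515] [330.1631 165.1031]
tip [325.0304 269.6221] [330.0608 139.2442]
tipR_near [372.2187 254.526 ] [424.4374 109.052 ]
tipR_far [371.0874 284.3354] [422.1748 168.6708]
gR_near [377.277  266.0295] [434.5541 132.059 ]
gL [273.5903 282.5632] [227.1807 165.1264]
gR [376.577  282.5399] [433.154  165.0797]
[[ 0.0007 -0.0281 -0.0063]
 [-0.0015  0.0312 -0.0063]
 [ 0.0183 -0.0273 -0.0063]
 [-0.0164 -0.0288 -0.0063]
 [ 0.0108  0.0281 -0.0063]
 [-0.0141  0.0291 -0.0063]]
```

The crop shows the buffer centred laterally between the fingers: axis row about 160 against 165 expected. The head is at the right finger and there is a small gap at the left, so there is no contact yet. I'll close on in small steps.

>>> move_arm(travel=[[0,0,0],[0,0,0]], rotation=[[0,0,0],[0,0,0]], claw=0.052)

```text
clock: 4.05
eef_pos: [0.4879, -0.0938, 0.0177]
tool_rot: [-180.0, -0.0, 165.1]
contact_force: [0.1, 0.5, 0.6]
opening: 0.0515
grip_force: 0.0
```

>>> move_arm(travel=[[0,0,0],[0,0,0]], rotation=[[0,0,0],[0,0,0]], claw=0.051)

```text
clock: 4.25
eef_pos: [0.4879, -0.0938, 0.0177]
tool_rot: [180.0, -0.0, 165.1]
contact_force: [-0.0, -0.5, 0.3]
opening: 0.0509
grip_force: 0.0
```

```bash
python3 snap.py g2; python3 -c "
import cv2,numpy as np
a=[cv2.imread(f'pics/{n}.png')[230:330,240:400] for n in('g1','g2')]
cv2.imwrite('pics/g2c.png',cv2.resize(np.hstack(a),None,fx=2.5,fy=2.5,interpolation=2))"
```

```text
4.25 [ 0.48788066 -0.09380431  0.01770629] [ 1.79999618e+02 -1.81015601e-04  1.65073090e+02] 0.05057489101504364
```

View pics/g2c.png

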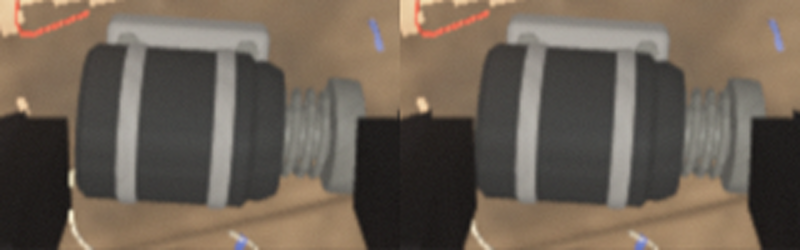

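The left panel (g1) and right panel (g2) show the buffer and plunger unmoved while the fingers closed. The visible finger ends are at about row 278 of the full picture, which looks higher than the pads should be. I'll check from the side camera.

```bash
python3 - <<'E'
from h import *
o=arm.get_obs();p=np.array(o["eef_pos"]);Rt=Ro.from_euler("xyz",o["tool_rot"],degrees=True).as_matrix()
c=cam("side");im=optics.read_camera("side")[:,:,::-1]
for q in ([0,0,.011],[0,.0255,.011],[0,.0255,-.024],[0,0,-.008]):
    print(q,proj(c,p+Rt@np.array(q)))
X=np.array([.4879,-.094,0]);print(proj(c,[X,X+[0,0,.04],X+[.007,.027,.024]]))
u,v=proj(c,p)[0].astype(int);print(u,v)
x0,y0=u-60,v-60
cv2.imwrite("pics/s1.png",cv2.resize(im[y0:y0+100,x0:x0+130],None,fx=6,fy=6,interpolation=cv2.INTER_CUBIC));print(x0,y0)
E
```

```text
[0, 0, 0.011] [[337.31897414 223.33996609]]
[0, 0.0255, 0.011] [[335.05630985 226.65116253]]
[0, 0.0255, -0.024] [[335.45250176 214.7869617 ]]
[0, 0, -0.008] [[337.54119319 217.00615391]]
[[337.2235392  225.52660465]
 [337.69323715 212.16684202]
 [335.08529756 221.09960837]]
337 219
277 159
```

View pics/s1.png

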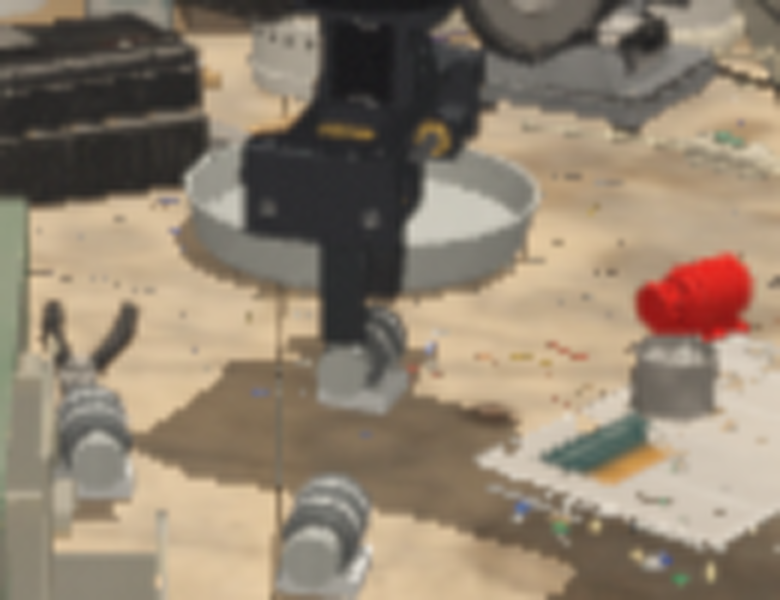

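The side crop shows the near finger ending at about (334,216.5) in full-picture pixels, with the plunger head below it. The tip was expected at row 226.7, so the real fingertips stand about 30 mm higher than stated. I'll reopen and lower in steps, watching the force.

In the tool's units: 0.012 m is 0.016, 0.009 m is 0.012.

>>> move_arm(travel=[[0,0,0],[0,0,0],[0,0,0.004],[0,0,0.008],[0,0,0.012],[0,0,0.016]], rotation=[[0,0,0],[0,0,0],[0,0,0],[0,0,0],[0,0,0],[0,0,0]], claw=0.075)

```text
clock: 4.95
eef_pos: [0.4878, -0.0938, 0.0053]
tool_rot: [180.0, -0.0, 165.1]
contact_force: [1.2, 1.2, -0.3]
opening: 0.0748
grip_force: 0.0
```

In the tool's units: 0.012 m is 0.016, 0.009 m is 0.012.

>>> move_arm(travel=[[0,0,0.004],[0,0,0.008],[0,0,0.012],[0,0,0.016],[0,0,0.016],[0,0,0.016]], rotation=[[0,0,0],[0,0,0],[0,0,0],[0,0,0],[0,0,0],[0,0,0]])

```text
clock: 5.55
eef_pos: [0.4879, -0.0938, -0.0063]
tool_rot: [180.0, 0.0, 165.1]
contact_force: [0.4, 0.1, 0.1]
opening: 0.0749
grip_force: 0.0
```

The TCP now reads below the bench with no contact force, so the fingertip offset really is wrong by about 30 mm. Squeezing in steps.

In the tool's units: 0.002 m is 0.0027, 0.001 m is 0.0013.

>>> move_arm(travel=[[0,0,0.0013],[0,0,0.0027],[0,0,0.0027],[0,0,0.0027],[0,0,0.0027]], rotation=[[0,0,0],[0,0,0],[0,0,0],[0,0,0],[0,0,0]], claw=0.056)

```text
clock: 6.05
eef_pos: [0.4878, -0.0938, -0.0083]
tool_rot: [-180.0, -0.0, 165.1]
contact_force: [-0.7, 0.1, -0.3]
opening: 0.0562
grip_force: 1.7
```

>>> move_arm(travel=[[0,0,0],[0,0,0],[0,0,0]], rotation=[[0,0,0],[0,0,0],[0,0,0]], claw=0.055)

```text
clock: 6.35
eef_pos: [0.4878, -0.0938, -0.0083]
tool_rot: [180.0, -0.0, 165.1]
contact_force: [-0.4, 0.1, -0.8]
opening: 0.0548
grip_force: 2.6
```

>>> move_arm(travel=[[0,0,0],[0,0,0],[0,0,0]], rotation=[[0,0,0],[0,0,0],[0,0,0]], claw=0.054)

```text
clock: 6.65
eef_pos: [0.4878, -0.0938, -0.0083]
tool_rot: [-180.0, -0.0, 165.1]
contact_force: [-0.3, -0.8, -1.9]
opening: 0.0542
grip_force: 3.5
```

Buffer A is soft, at about 1 N/mm. I'll squeeze it a little more and carry it to the pan.

In the tool's units: -0.06 m is -0.08, -0.005 m is -0.0067.

>>> move_arm(travel=[[0,0,0],[0,0,0],[0,0,0],[0,0,-0.0067],[0,0,-0.02],[0,0,-0.04],[0,0,-0.06],[0,0,-0.08]], rotation=[[0,0,0],[0,0,0],[0,0,0],[0,0,0],[0,0,0],[0,0,0],[0,0,0],[0,0,0]], claw=0.052)

```text
clock: 7.45
eef_pos: [0.488, -0.0938, 0.0531]
tool_rot: [-180.0, 0.0, 165.1]
contact_force: [-0.0, -0.2, -1.3]
opening: 0.0516
grip_force: 5.4
```

In the tool's units: -0.22 m is -0.2933, -0.213 m is -0.284.

>>> move_arm(travel=[[-0.0053,-0.024,0],[-0.016,-0.0667,0],[-0.028,-0.116,0],[-0.04,-0.1667,0],[-0.052,-0.216,0],[-0.0613,-0.2573,0],[-0.068,-0.284,0],[-0.0707,-0.2933,0]], rotation=[[0,0,0],[0,0,0],[0,0,0],[0,0,0],[0,0,0],[0,0,0],[0,0,0],[0,0,0]])

```text
clock: 8.25
eef_pos: [0.4822, -0.3219, 0.0524]
tool_rot: [-180.0, 0.1, 165.0]
contact_force: [-0.3, 1.4, -1.3]
opening: 0.052
grip_force: 5.4
```

```bash
python3 snap.py a1; python3 -c "
from h import *
o=arm.get_obs();print(o['grip_force'],o['opening'],o['contact_force'])
import cv2,numpy as np
a=cv2.imread('pics/a1.png')[180:420,160:560]
s=optics.read_camera('side')[130:250,230:430,::-1]
cv2.imwrite('pics/a1c.png',np.hstack([a,cv2.resize(s,(400,240),interpolation=2)]))"
```

```text
8.25 [ 0.48220111 -0.32190907  0.05239609] [-1.79962159e+02  5.18140411e-02  1.64965423e+02] 5.702165623772053
5.364874823071659 0.05232130998980978 [ 0.76888343 -0.21185953 -1.78186041]
```

View pics/a1c.png

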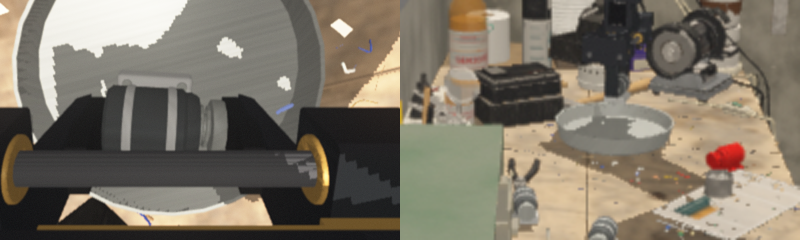

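The picture shows buffer A held squeezed between the fingers above the middle of the pan. Setting it down.

In the tool's units: 0.0515 m is 0.0687, 0.03 m is 0.04.

>>> move_arm(travel=[[0,0,0.02],[0,0,0.04],[0,0,0.056],[0,0,0.064],[0,0,0.0667],[0,0,0.068],[0,0,0.0687],[0,0,0.0687]], rotation=[[0,0,0],[0,0,0],[0,0,0],[0,0,0],[0,0,0],[0,0,0],[0,0,0],[0,0,0]])

```text
clock: 9.15
eef_pos: [0.4826, -0.3202, 0.0006]
tool_rot: [-180.0, 0.0, 165.1]
contact_force: [-0.2, -0.1, -1.3]
opening: 0.0522
grip_force: 5.2
```

In the tool's units: 0.0015 m is 0.002, 0.001 m is 0.0013.

>>> move_arm(travel=[[0,0,0.0007],[0,0,0.0013],[0,0,0.002],[0,0,0.002],[0,0,0.002]], rotation=[[0,0,0],[0,0,0],[0,0,0],[0,0,0],[0,0,0]])

```text
clock: 9.65
eef_pos: [0.4827, -0.3203, -0.0006]
tool_rot: [-180.0, 0.0, 165.1]
contact_force: [-1.1, 1.4, 4.9]
opening: 0.0522
grip_force: 5.0
```

In the tool's units: -0.12 m is -0.16, -0.09 m is -0.12.

>>> move_arm(travel=[[0,0,0],[0,0,0],[0,0,0],[0,0,-0.0133],[0,0,-0.04],[0,0,-0.08],[0,0,-0.12],[0,0,-0.16]], rotation=[[0,0,0],[0,0,0],[0,0,0],[0,0,0],[0,0,0],[0,0,0],[0,0,0],[0,0,0]], claw=0.08)

```text
clock: 10.45
eef_pos: [0.4824, -0.32, 0.1206]
tool_rot: [-180.0, 0.0, 165.1]
contact_force: [0.1, -1.1, -0.6]
opening: 0.0802
grip_force: 0.0
```

```bash
python3 snap.py a2; python3 - <<'E'
from meas import *
o=pickle.load(open("pics/a2.pkl","rb"));print(o['eef_pos'],o['tool_rot'],o["opening"])
R=Ro.from_euler("xyz",o["tool_rot"],degrees=True).as_matrix()
print(R.T@(np.array([.5058,.1080,.10])-o["eef_pos"]))
E
```

```text
10.45 [ 0.48235307 -0.31999391  0.12064461] [-1.79982110e+02  2.71092791e-02  1.65075833e+02] 36.94583042524734
[ 0.4824 -0.32    0.1206] [-179.9821    0.0271  165.0758] 0.08023579682386948
[0.0876 0.4196 0.0205]
```

In the tool's units: 0.362 m is 0.4827, 0.314 m is 0.4187, -6 degrees is -0.0667.

>>> move_arm(travel=[[0.008,0.04,0],[0.0207,0.1,0],[0.034,0.1627,0],[0.0473,0.2267,0],[0.0607,0.2907,0],[0.074,0.3547,0],[0.0873,0.4187,0],[0.1007,0.4827,0]], rotation=[[0,0,-0.0111],[0,0,-0.0222],[0,0,-0.0333],[0,0,-0.0444],[0,0,-0.0556],[0,0,-0.0667],[0,0,-0.0667],[0,0,-0.0667]])

```text
clock: 11.3
eef_pos: [0.5026, 0.0511, 0.1194]
tool_rot: [-180.0, 0.1, 171.1]
contact_force: [0.7, 1.0, -0.4]
opening: 0.08
grip_force: 0.0
```

```bash
python3 - <<'E'
from meas import *
o=arm.get_obs();print(o['eef_pos'],o['tool_rot'],o["dq"].max())
R=Ro.from_euler("xyz",o["tool_rot"],degrees=True).as_matrix()
print(R.T@(np.array([.5058,.1080,-.0083])-o["eef_pos"]))
E
```

```text
[0.5026 0.0511 0.1194] [-179.9987    0.0581  171.0598] 57.026094993286634
[0.0058 0.0567 0.1277]
```

In the tool's units: 0.129 m is 0.172, 0.058 m is 0.0773.

>>> move_arm(travel=[[0.004,0.0467,0],[0.008,0.0773,0.0133],[0.008,0.0773,0.0533],[0.008,0.0773,0.1],[0.008,0.0773,0.14],[0.008,0.0773,0.1627],[0.008,0.0773,0.1707],[0.008,0.0773,0.172]], rotation=[[0,0,0],[0,0,0],[0,0,0],[0,0,0],[0,0,0],[0,0,0],[0,0,0],[0,0,0]])

```text
clock: 12.1
eef_pos: [0.5058, 0.1074, -0.0102]
tool_rot: [-180.0, -0.0, 171.1]
contact_force: [0.0, -0.7, 0.2]
opening: 0.0799
grip_force: 0.0
```

>>> move_arm(travel=[[0,0,0],[0,0,0],[0,0,0],[0,0,0],[0,0,0],[0,0,0]], rotation=[[0,0,0],[0,0,0],[0,0,0],[0,0,0],[0,0,0],[0,0,0]], claw=0.057)

```text
clock: 12.7
eef_pos: [0.5059, 0.1075, -0.0102]
tool_rot: [180.0, 0.0, 171.1]
contact_force: [-0.2, 1.4, 1.3]
opening: 0.0572
grip_force: 0.4
```

>>> move_arm(travel=[[0,0,0],[0,0,0],[0,0,0]], rotation=[[0,0,0],[0,0,0],[0,0,0]], claw=0.0555)

```text
clock: 13.0
eef_pos: [0.5059, 0.1073, -0.0102]
tool_rot: [-180.0, 0.0, 171.1]
contact_force: [-1.2, -2.0, 3.0]
opening: 0.0554
grip_force: 4.5
```

>>> move_arm(travel=[[0,0,0],[0,0,0],[0,0,0]], rotation=[[0,0,0],[0,0,0],[0,0,0]], claw=0.0548)

```text
clock: 13.3
eef_pos: [0.5059, 0.1073, -0.0102]
tool_rot: [-180.0, 0.0, 171.1]
contact_force: [-1.0, -3.1, 4.5]
opening: 0.0547
grip_force: 8.1
```

>>> move_arm(travel=[[0,0,0],[0,0,0],[0,0,0]], rotation=[[0,0,0],[0,0,0],[0,0,0]], claw=0.0541)

```text
clock: 13.6
eef_pos: [0.5059, 0.1073, -0.0102]
tool_rot: [-180.0, 0.0, 171.1]
contact_force: [-1.3, -3.0, 5.2]
opening: 0.0541
grip_force: 11.2
```

B is stiff, at about 5 N/mm. I'll squeeze it to about 3 mm, lift it and carry it to the tray.

>>> move_arm(travel=[[0,0,0],[0,0,0],[0,0,0],[0,0,-0.0067],[0,0,-0.02],[0,0,-0.04],[0,0,-0.06],[0,0,-0.08]], rotation=[[0,0,0],[0,0,0],[0,0,0],[0,0,0],[0,0,0],[0,0,0],[0,0,0],[0,0,0]], claw=0.0534)

```text
clock: 14.4
eef_pos: [0.5057, 0.1077, 0.0508]
tool_rot: [180.0, 0.0, 171.1]
contact_force: [0.1, -0.3, -1.1]
opening: 0.0535
grip_force: 12.5
```

In the tool's units: 0.2055 m is 0.274, 0.2 m is 0.2667.

>>> move_arm(travel=[[0.016,0.0227,0],[0.044,0.064,0],[0.076,0.1093,0],[0.108,0.156,0],[0.14,0.2027,0],[0.1667,0.2413,0],[0.184,0.2667,0],[0.1893,0.274,0]], rotation=[[0,0,0],[0,0,0],[0,0,0],[0,0,0],[0,0,0],[0,0,0],[0,0,0],[0,0,0]])

```text
clock: 15.2
eef_pos: [0.3961, 0.3343, 0.0501]
tool_rot: [180.0, -0.0, 171.2]
contact_force: [-0.1, -0.5, -1.7]
opening: 0.0534
grip_force: 12.2
```

In the tool's units: 0.052 m is 0.0693, 0.0515 m is 0.0687.

>>> move_arm(travel=[[0,0,0.02],[0,0,0.04],[0,0,0.056],[0,0,0.064],[0,0,0.0667],[0,0,0.068],[0,0,0.0687],[0,0,0.0693]], rotation=[[0,0,0],[0,0,0],[0,0,0],[0,0,0],[0,0,0],[0,0,0],[0,0,0],[0,0,0]])

```text
clock: 16.0
eef_pos: [0.3976, 0.3326, -0.0019]
tool_rot: [180.0, 0.0, 171.1]
contact_force: [-0.1, -0.0, -1.8]
opening: 0.0537
grip_force: 12.3
```

In the tool's units: 0.0005 m is 0.0007.

>>> move_arm(travel=[[0,0,0.0007],[0,0,0.0007],[0,0,0.0007]], rotation=[[0,0,0],[0,0,0],[0,0,0]])

```text
clock: 16.3
eef_pos: [0.3977, 0.3326, -0.0021]
tool_rot: [180.0, 0.0, 171.1]
contact_force: [-1.7, -2.2, 6.3]
opening: 0.0532
grip_force: 13.5
```

Set down on the floor. I'll release, rise and go to C.

In the tool's units: -0.12 m is -0.16, -0.09 m is -0.12.

>>> move_arm(travel=[[0,0,0],[0,0,0],[0,0,0],[0,0,-0.0133],[0,0,-0.04],[0,0,-0.08],[0,0,-0.12],[0,0,-0.16]], rotation=[[0,0,0],[0,0,0],[0,0,0],[0,0,0],[0,0,0],[0,0,0],[0,0,0],[0,0,0]], claw=0.08)

```text
clock: 17.1
eef_pos: [0.3973, 0.3324, 0.1191]
tool_rot: [180.0, 0.0, 171.1]
contact_force: [0.1, -0.0, -0.6]
opening: 0.0801
grip_force: 0.0
```

```bash
python3 - <<'E'
from meas import *
o=arm.get_obs();print(o['eef_pos'],o['tool_rot'],o["opening"])
R=Ro.from_euler("xyz",o["tool_rot"],degrees=True).as_matrix()
print(R.T@(np.array([.6032,.0165,.118])-o["eef_pos"]))
E
```

```text
[0.3973 0.3324 0.1191] [179.9871   0.0178 171.0716] 0.08005219701261249
[-0.2525 -0.2801  0.0011]
```

In the tool's units: -0.267 m is -0.356, -0.24 m is -0.32, -16 degrees is -0.1778.

>>> move_arm(travel=[[-0.0267,-0.0293,0],[-0.0693,-0.0773,0],[-0.112,-0.124,0],[-0.156,-0.1733,0],[-0.2,-0.2213,0],[-0.2427,-0.2693,0],[-0.2853,-0.316,0],[-0.32,-0.356,0]], rotation=[[0,0,-0.0222],[0,0,-0.0444],[0,0,-0.0667],[0,0,-0.0889],[0,0,-0.1111],[0,0,-0.1333],[0,0,-0.1556],[0,0,-0.1778]])

```text
clock: 17.9
eef_pos: [0.5941, 0.0291, 0.1179]
tool_rot: [-180.0, 0.0, -172.9]
contact_force: [0.6, 0.6, -0.7]
opening: 0.08
grip_force: 0.0
```

>>> move_arm(travel=[[-0.008,-0.02,0],[-0.0107,-0.022,0],[-0.0107,-0.022,0]], rotation=[[0,0,0],[0,0,0],[0,0,0]])

```text
clock: 18.2
eef_pos: [0.6026, 0.0171, 0.1173]
tool_rot: [180.0, -0.0, -172.9]
contact_force: [-0.1, 0.9, -0.5]
opening: 0.0799
grip_force: 0.0
```

```bash
python3 snap.py w3; python3 - <<'E'
from meas import *
o=pickle.load(open("pics/w3.pkl","rb"));c=cam("wrist",o)
u,v=proj(c,[.6032,.0165,.024])[0].astype(int);print(u,v)
im=cv2.imread("pics/w3.png");x0,y0=u-80,v-60
cr=im[y0:y0+120,x0:x0+160]; cv2.imwrite("pics/w3c.png",cv2.resize(cr,None,fx=4,fy=4,interpolation=2));print(x0,y0)
m=(cv2.cvtColor(cr,cv2.COLOR_BGR2HSV)[:,:,1]<75).astype(np.uint8)
k,l,s,ce=cv2.connectedComponentsWithStats(m);print(s[1:][s[1:,4]>200],ce)
R=Ro.from_euler("xyz",o["tool_rot"],degrees=True).as_matrix()
print(R.T@(np.array([.6032,.0165,-.0095])-o["eef_pos"]))
E
```

```text
18.2 [0.60261449 0.01707599 0.11734247] [ 1.79974390e+02 -1.83761433e-02 -1.72929046e+02] 1.2346893198495292
323 234
243 174
[[   0    0  118   83 4370]] [[ 84.596   64.2368]
 [ 63.3714  43.6693]
 [151.       6.5   ]
 [151.75    10.    ]
 [  4.      23.    ]
 [ 27.5     23.5   ]
 [ 25.      24.    ]
 [  2.5     27.5   ]
 [ 37.5     29.    ]
 [  1.      30.    ]
 [ 58.      33.    ]
 [  8.      35.    ]
 [  5.1     37.45  ]
 [ 12.      38.5   ]
 [  4.1429  45.0476]
 [ 27.3333  47.    ]
 [119.5     55.    ]
 [  8.75   113.625 ]]
[-0.0006 -0.0007  0.1268]
```

View pics/w3c.png

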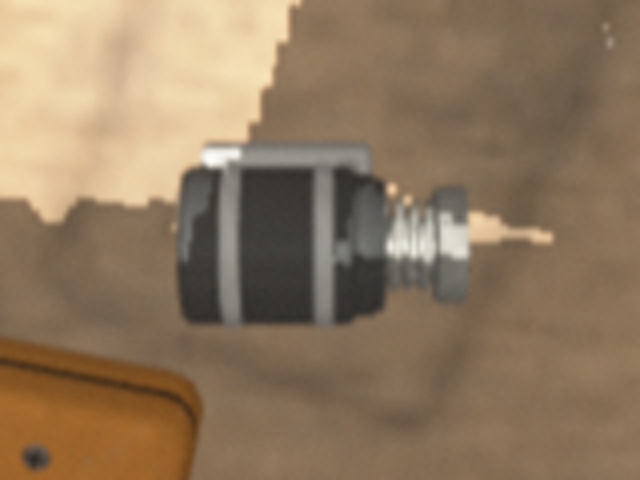

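The crop shows buffer C centred at about (324,243), square to the tool. The meter's corner, at about (195,385), is clear of the left finger's path. Descending with the claw at 70 mm.

>>> move_arm(travel=[[0,0,0.0267],[0,0,0.0667],[0,0,0.1067],[0,0,0.14],[0,0,0.16],[0,0,0.168],[0,0,0.1693],[0,0,0.1693]], rotation=[[0,0,0],[0,0,0],[0,0,0],[0,0,0],[0,0,0],[0,0,0],[0,0,0],[0,0,0]], claw=0.07)

```text
clock: 19.05
eef_pos: [0.6036, 0.0163, -0.0087]
tool_rot: [-180.0, 0.1, -172.9]
contact_force: [-0.2, -0.4, 0.4]
opening: 0.0699
grip_force: 0.0
```

>>> move_arm(travel=[[0,0,0],[0,0,0],[0,0,0],[0,0,0]], rotation=[[0,0,0],[0,0,0],[0,0,0],[0,0,0]], claw=0.0565)

```text
clock: 19.45
eef_pos: [0.6031, 0.0161, -0.0095]
tool_rot: [-180.0, 0.0, -172.9]
contact_force: [0.4, 0.6, 1.1]
opening: 0.0568
grip_force: 0.3
```

>>> move_arm(travel=[[0,0,0],[0,0,0],[0,0,0]], rotation=[[0,0,0],[0,0,0],[0,0,0]], claw=0.055)

```text
clock: 19.75
eef_pos: [0.6032, 0.0159, -0.0095]
tool_rot: [-180.0, 0.0, -172.9]
contact_force: [-0.2, -1.8, 2.6]
opening: 0.0551
grip_force: 6.4
```

>>> move_arm(travel=[[0,0,0],[0,0,0],[0,0,0]], rotation=[[0,0,0],[0,0,0],[0,0,0]], claw=0.054)

```text
clock: 20.05
eef_pos: [0.6033, 0.0158, -0.0095]
tool_rot: [-180.0, 0.0, -172.9]
contact_force: [-0.8, -2.4, 5.1]
opening: 0.0542
grip_force: 12.3
```

C is stiff. Squeezing, lifting and carrying it to the tray beside B.

In the tool's units: -0.06 m is -0.08, -0.045 m is -0.06.

>>> move_arm(travel=[[0,0,0],[0,0,0],[0,0,0],[0,0,-0.0067],[0,0,-0.02],[0,0,-0.04],[0,0,-0.06],[0,0,-0.08]], rotation=[[0,0,0],[0,0,0],[0,0,0],[0,0,0],[0,0,0],[0,0,0],[0,0,0],[0,0,0]], claw=0.0535)

```text
clock: 20.85
eef_pos: [0.6032, 0.0162, 0.052]
tool_rot: [-180.0, 0.1, -172.9]
contact_force: [-0.5, -0.3, -0.7]
opening: 0.0534
grip_force: 13.3
```

In the tool's units: 0.285 m is 0.38, 0.255 m is 0.34.

>>> move_arm(travel=[[0.02,0.02,0],[0.0533,0.0533,0],[0.0827,0.1067,0],[0.0973,0.1667,0],[0.1067,0.2267,0],[0.112,0.2867,0],[0.1173,0.34,0],[0.1173,0.38,0]], rotation=[[0,0,0],[0,0,0],[0,0,0],[0,0,0],[0,0,0],[0,0,0],[0,0,0],[0,0,0]])

```text
clock: 21.65
eef_pos: [0.4797, 0.2905, 0.0514]
tool_rot: [180.0, 0.0, -172.8]
contact_force: [1.1, -1.0, -0.8]
opening: 0.0534
grip_force: 13.1
```

In the tool's units: 0.048 m is 0.064, 0.043 m is 0.0573.

>>> move_arm(travel=[[0,0.0267,0],[0,0.0467,0],[0,0.0573,0],[0,0.0573,0],[0,0.0573,0.02],[0,0.0573,0.04],[0,0.0573,0.056],[0,0.0573,0.064]], rotation=[[0,0,0],[0,0,0],[0,0,0],[0,0,0],[0,0,0],[0,0,0],[0,0,0],[0,0,0]])

```text
clock: 22.45
eef_pos: [0.4752, 0.3299, 0.0012]
tool_rot: [-180.0, -0.1, -173.0]
contact_force: [0.5, 0.9, -1.2]
opening: 0.0534
grip_force: 13.1
```

In the tool's units: 0.0045 m is 0.006, 0.004 m is 0.0053.

>>> move_arm(travel=[[0,0,0.0027],[0,0,0.004],[0,0,0.0053],[0,0,0.006],[0,0,0.006],[0,0,0.006]], rotation=[[0,0,0],[0,0,0],[0,0,0],[0,0,0],[0,0,0],[0,0,0]])

```text
clock: 23.05
eef_pos: [0.4757, 0.3308, -0.0015]
tool_rot: [180.0, 0.1, -172.9]
contact_force: [-1.1, -1.6, 5.0]
opening: 0.0539
grip_force: 14.3
```

On the floor. Release, rise, and check all three by mask.

In the tool's units: -0.145 m is -0.1933, -0.1 m is -0.1333.

>>> move_arm(travel=[[0,0,0],[0,0,0],[0,0,0],[0,0,-0.0133],[0,0,-0.04],[0,0,-0.08],[0,0,-0.1333],[0,0,-0.1933]], rotation=[[0,0,0],[0,0,0],[0,0,0],[0,0,0],[0,0,0],[0,0,0],[0,0,0],[0,0,0]], claw=0.08)

```text
clock: 23.85
eef_pos: [0.4747, 0.3305, 0.1443]
tool_rot: [-180.0, -0.1, -172.9]
contact_force: [0.5, -0.1, -0.5]
opening: 0.0797
grip_force: 0.0
```

In the tool's units: -0.22 m is -0.2933, -0.19 m is -0.2533.

>>> move_arm(travel=[[0.04,-0.04,-0.04],[0.0667,-0.0933,-0.08],[0.08,-0.1467,-0.12],[0.08,-0.2,-0.1467],[0.08,-0.2533,-0.1467],[0.08,-0.2933,-0.1467],[0.08,-0.2933,-0.1467],[0.08,-0.2933,-0.1467]], rotation=[[0,0,0],[0,0,0],[0,0,0],[0,0,0],[0,0,0],[0,0,0],[0,0,0],[0,0,0]])

```text
clock: 24.65
eef_pos: [0.4428, 0.105, 0.2532]
tool_rot: [180.0, 0.0, -173.0]
contact_force: [-0.6, -0.1, -0.1]
opening: 0.08
grip_force: 0.0
```

```bash
python3 - <<'E'
from meas import *
o=arm.get_obs();print(o['eef_pos'],o["contact_force"],o["opening"]);cw=cam("wrist",o);w=optics.read_camera("wrist")[:,:,::-1]
t=cam("top");im=optics.read_camera("top")[:,:,::-1]; im0=cv2.imread("pics/top0.png")
def dark(c,im,x,y,z,r):
    q=proj(c,[x,y,z])[0].astype(int);a=max(q[1]-r,0);b=max(q[0]-r,0);cr=im[a:q[1]+r,b:q[0]+r]
    m=(cr.max(2)<105).astype(np.uint8);k,l,s,ce=cv2.connectedComponentsWithStats(m)
    return [(s[i,4],onplane(c,ce[i]+[b,a],z)[0,:2].round(3)) for i in range(1,k) if s[i,4]>40]
for n,(x,y) in dict(A=(.483,-.32),B=(.398,.333),C=(.476,.331)).items():
    print(n,"top",dark(t,im,x,y,.032,14),"wrist",dark(cw,w,x,y,.032,28))
d=cv2.absdiff(im,im0).max(2)
for n,(u,v) in dict(tr=(290,201),cut=(415,200),met=(375,170)).items():print(n,np.median(d[v-12:v+12,u-15:u+15]),(d[v-12:v+12,u-15:u+15]>60).mean())
E
```

```text
[0.4428 0.105  0.2532] [-0.584  -0.05   -0.0935] 0.0800047782290716
A top [(np.int32(240), array([ 0.483, -0.318]))] wrist [(np.int32(718), array([ 0.468, -0.219])), (np.int32(84), array([0.409, 0.05 ])), (np.int32(560), array([0.413, 0.102])), (np.int32(1655), array([0.417, 0.186])), (np.int32(341), array([0.414, 0.229])), (np.int32(841), array([0.391, 0.424])), (np.int32(836), array([0.395, 0.316])), (np.int32(148), array([0.401, 0.35 ]))]
B top [(np.int32(208), array([0.399, 0.326]))] wrist [(np.int32(794), array([0.395, 0.318])), (np.int32(148), array([0.401, 0.35 ]))]
C top [(np.int32(136), array([0.48 , 0.317])), (np.int32(54), array([0.476, 0.345]))] wrist [(np.int32(414), array([0.478, 0.307])), (np.int32(250), array([0.476, 0.329])), (np.int32(113), array([0.473, 0.345])), (np.int32(151), array([0.508, 0.33 ]))]
tr 1.0 0.013888888888888888
cut 1.0 0.0
met 1.0 0.0
```

All three buffers are where they were put, and the transformer, cutters and meter have not moved. Handing in.

```bash
python3 -c "
from plant import arm
print(arm.close_job())"
```

```text
the job is handed in; nothing more can be done
None
```

I handed the job in at about 25 s. The soft buffer (about 1 N/mm, nearest the pan) is in the round pan and the two stiff ones (about 5 N/mm) are in the rectangular tray. No verdict came back; final pictures show all three in place, the bystanders unmoved and the arm clear. The real fingertips stand about 30 mm higher than the text says, so I went lower to grip.

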